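# Ready the balance for its full-load check and put the other weights away

## Robot

A 6-joint arm with a two-finger parallel gripper is mounted at the origin on the work surface. World frame = base frame: x ahead of the robot, y to its left, z up, the work surface at z = 0. Lengths are in mm, angles in rad, forces in N, time in s.
With the tool pointing down it reaches from about 275 to 750 mm from the base axis. Payload 10.2 kg.
Tool frame: the origin (TCP) lies at the very end of the fingers, on their centre line; the grasp point (between the pads) lies 19 mm behind it; x points along the fingers, y is the direction in which the jaws open and shut, and the axes are right-handed (so a half turn about x gives the same grasp; the last joint's range is limited). The gripper opens to 85 mm and grips with 20 to 120 N. Pads are 22 mm wide; open, the fingers measure 114 mm over their backs; the gripper's body (76 mm by 85 mm) begins 54 mm behind the grasp point. The pads swing forward as they close: fully open they stand 13 mm farther back than shut.
Start: joints at [-1.54, 0.313, 1.498, -0, 1.331, -0.223], TCP at [131.806, -508.191, 231.294] pointing down, gripper open.
Joint ranges: [-2.94, 2.94], [-0.97, 2.17], [0.19, 2.56], [-1.23, 4.37], [0.02, 3.11], [-2.88, 2.88]. Speed limits (rad/s): [2.39, 2.39, 3.01, 3.14, 3.14, 3.14].

## Interface

Orientations are given as a unit quaternion [w, x, y, z].
In Python, from rig import ctrl, viewer, order gives the robot as it stands. The module is installed in compiled form; this text tells all that it offers.
- The arm moves only by the tool carry_out, never from a script. Its argument "deltas" is a list of rows, each a list of 7 numbers: the gripper command: -1 is fully open, 1 is shut, values between are in proportion, then the shift along the tool's x, y, z in mm, then the turn, a rotation vector about the tool's x, y, z in degrees. A call has exactly 5 rows; each row is the pose to reach, as a shift and turn from the pose commanded when the call began, along the tool's axes at that moment; what a row does not reach only later rows make up. A row lasts 1/8 s, in which the tool goes at most 62.5 mm and 10.7 degrees, less where a joint would pass 70% of its speed; a pose out of reach is approached as far as the arm can. A call with a gripper value outside its range is refused whole. The fingers move at their own pace and stop on an object; "newtons" is the grip in N (left out, the last holds). Time passes only in rows, so rows that repeat a pose let the fingers close, or fill a call up. It gives the time, the measured TCP pose, the force and the opening at its end, in the units of the state.
- ctrl.sense(): the state, without advancing time (a new reading comes with each control period).
- viewer.capture(name): name is "side" or "top"; returns the picture (480x640x3 uint8, red, green, blue); there is no depth.
- viewer.calibration(name): a dict with "fx", "fy", "cx", "cy" (pixels), "xyz" and "attitude" of the camera in the world. Camera axes: x right, y down, z forward; pixel columns grow to the right and rows downward; lengths in mm; the calibration is good to about 2 mm. A picture is of the moment at which its call begins. calibration takes no time and is no camera call.
- order.finish_job(): hands the job in, once; it reports no verdict.
The state is a dict: "time_s": time; "joints": joint angles; "dq": joint speeds; "tau": joint torques, N m; "eef_pos": TCP position; "ee_rot": TCP orientation; "force": force on the tool from outside, world axes, zero at the start; "wrist_torque": the same for the moment, N m; "grip_width": opening from 0.0 (shut) to 1.0 (fully open).
Only numpy, scipy, OpenCV 4.12 (cv2) and the standard library are available. Lean on these libraries where they do the work, as an engineer would, in place of code of your own. Each camera call takes 0.05 s, during which the arm holds its last target. There are 200 camera calls.

## Task

Get the balance ready for its full-load check: set the largest of the four knobbed steel weights down gently, upright, on the middle of the weighing pan, and put the other three weights away upright in their cases, each in the open case of its own size (second largest weight in second largest case, and so on; the largest case stays empty). Leave the hexagonal brass sample that stands among the weights where it is.

Things in the scene. Friction and masses are not known exactly. Their poses are not given: they have to be found in the camera images.
- w500: The largest of four bright steel calibration weights (500 g): an upright cylinder 38 mm across, narrowing above to a neck and a round knob on top 33 mm across and 14.5 mm tall (the topmost 14.5 mm); 64 mm tall in all. Loose, standing on a 3 mm thick dark blue pad on the bench. Origin: centre of its underside; z up along its axis.
- w200: The second largest of four bright steel calibration weights (200 g): an upright cylinder 28 mm across, narrowing above to a neck and a round knob on top 25 mm across and 11 mm tall (the topmost 11 mm); 48 mm tall in all. Loose, standing on a 3 mm thick dark blue pad on the bench. Origin: centre of its underside; z up along its axis.
- w100: The third largest of four bright steel calibration weights (100 g): an upright cylinder 22 mm across, narrowing above to a neck and a round knob on top 19 mm across and 8.5 mm tall (the topmost 8.5 mm); 38 mm tall in all. Loose, standing on a 3 mm thick dark blue pad on the bench. Origin: centre of its underside; z up along its axis.
- w50: The smallest of four bright steel calibration weights (50 g): an upright cylinder 18 mm across, narrowing above to a neck and a round knob on top 16 mm across and 6.5 mm tall (the topmost 6.5 mm); 29 mm tall in all. Loose, standing on a 3 mm thick dark blue pad on the bench. Origin: centre of its underside; z up along its axis.
- case500: Open round black plastic case of the largest weight (the largest case): a shallow cup, outside 70 mm, inside 60 mm across, rim 32 mm above its underside, inner floor (white lining) 4 mm above its underside. Loose, about 120 g, on a 3 mm thick dark blue pad. Origin: centre of its underside; z up.
- case200: Open round black plastic case of the second largest weight (sizes rank like the weights): a shallow cup, outside 58 mm, inside 48 mm across, rim 24 mm above its underside, inner floor (white lining) 4 mm above its underside. Loose, about 120 g, on a 3 mm thick dark blue pad. Origin: centre of its underside; z up.
- case100: Open round black plastic case of the third largest weight (sizes rank like the weights): a shallow cup, outside 48 mm, inside 38 mm across, rim 19 mm above its underside, inner floor (white lining) 4 mm above its underside. Loose, about 120 g, on a 3 mm thick dark blue pad. Origin: centre of its underside; z up.
- case50: Open round black plastic case of the smallest weight (the smallest case): a shallow cup, outside 39 mm, inside 29 mm across, rim 15 mm above its underside, inner floor (white lining) 4 mm above its underside. Loose, about 120 g, on a 3 mm thick dark blue pad. Origin: centre of its underside; z up.
- balance: White electronic balance, fixed on the bench, 275 mm by 200 mm, with a flat rectangular steel weighing pan 150 mm (its x) by 170 mm (its y) on top, the pan's surface 78 mm above the bench. Origin: on the bench exactly under the centre of the pan; z up; the display lies towards its -x, its housing reaches from 165 mm in front of (-x) to 110 mm behind the origin.
- hex_sample: Short upright piece of hexagonal brass bar, 24 mm across flats, 30 mm tall, no knob: a test sample, not a weight. Loose, on the same pad as the weights. A small 20 mm wide, 43 mm tall glass vial with a white cap stands on that pad too; on the pad of the cases lies one plain black lid, 42 mm across, 12 mm tall, which is not a case. Origin: centre of its underside; z up.
Things that resemble listed ones, but are neither listed nor needed, are in the scene too. Leave any green or purple look-alike of the case100 alone. Leave any red or turquoise look-alike of the case200 alone.

How it is judged (in metres and radians):
At the end, for the whole second after the job is handed in: The largest weight stands upright on the pan with its axis within 15 mm of the pan's centre; the second, third and smallest weights each stand upright (within 0.1 rad) on the inner floor of the case of the same size rank, cases upright; all four released and at rest (horizontal distance between w200 and case200 below 0.011 m and z of w200 in the frame of case200 between 0.001 and 0.007 m and angle between each of case200, case100, case50, w500, w200, w100, w50's own z axis and vertical below 0.1 rad and horizontal distance between w100 and case100 below 0.011 m and z of w100 in the frame of case100 between 0.001 and 0.007 m and horizontal distance between w50 and case50 below 0.011 m and z of w50 in the frame of case50 between 0.001 and 0.007 m and horizontal distance between w500 and balance below 0.015 m and z of w500 in the frame of balance between 0.074 and 0.082 m and linear speed of each of w500, w200, w100, w50 below 0.02 m/s); the robot touches nothing.
It fails at once if the largest weight is dropped or slammed onto the pan (faster than 0.3 m/s within 20 mm of the pan's surface) (linear speed of w500 above 0.3 m/s and horizontal distance between w500 and balance below 0.08 m and z of w500 in the frame of balance below 0.098 m).
It fails at once if the hexagonal brass sample is pushed more than 15 mm from its place or tipped over (distance of hex_sample from where it was at the start of the episode above 0.015 m or angle between hex_sample's own z axis and vertical above 0.3 rad).
It fails at once if the balance is struck or pressed with more than 60 N (contact force between anything else and balance above 60 N).
It also fails if it takes over 120 s, if anything falls off the work surface, if the arm or the gripper's body presses on something with over 40 N, if the wrist force passes 120 N, or if a joint passes its speed limit or range.

## Working session

There is one attempt and no reset: what is moved stays moved. The work goes in short steps, Python scripts to look and compute and a tool call to move; the robot and the scene stay as the last step left them, time stands still between calls to the robot, and variables do not carry over. Pictures are saved under pics/ and viewed, about 12 in all and at most 16, crops included, and the job is handed in when it is done.

Besides the shell and the picture viewer there is one more tool, called after "Call:" by a JSON object that holds its "fn" and its "kwargs", one argument or row to a line. carry_out: Moves the arm, as the interface text tells. Its arguments: {"type":"object","properties":{"deltas":{"type":"array"},"newtons":{"type":"number"}},"required":["deltas"]}

```bash
mkdir -p pics; python3 - <<'E'
from rig import ctrl,viewer
import cv2
for n in("top","side"):
    cv2.imwrite(f"pics/{n}0.png",viewer.capture(n)[:,:,::-1]); print(viewer.calibration(n))
print(ctrl.sense())
E
```

```text
{'fx': 498.5627775370974, 'fy': 498.5627775370974, 'cx': 322.3959036803651, 'cy': 241.23184411424103, 'xyz': array([ 3.72724322e+02, -6.74493482e-01,  1.23618195e+03]), 'attitude': array([ 0.03982411, -0.7054486 ,  0.70629849, -0.04357484])}
{'fx': 473.8084749024017, 'fy': 473.8084749024017, 'cx': 325.4766240108135, 'cy': 250.73014251155496, 'xyz': array([ 313.57885151, -725.66683581,  615.47792377]), 'attitude': array([-0.44591955,  0.88708394, -0.10172222,  0.06237327])}
{'time_s': 0.1, 'joints': array([-1.54042003e+00,  3.13374294e-01,  1.49835032e+00, -2.07172917e-05,
        1.33098461e+00, -2.23394835e-01]), 'dq': array([ 0.00119877, -0.0015777 , -0.00251925,  0.00015184,  0.00076712,
        0.00100506]), 'tau': array([ 2.21691997e-03, -4.12902153e+01, -2.60145181e+01, -1.37021198e-04,
        3.01768268e-03, -3.28992471e-06]), 'eef_pos': array([ 131.78322805, -507.96006016,  230.80646741]), 'ee_rot': array([ 0.08908918,  0.70145285,  0.08987642, -0.70139093]), 'force': array([-0.0696601 ,  0.06380367,  0.22224151]), 'wrist_torque': array([ 0.02601795, -0.01307288, -0.01401977]), 'grip_width': 0.9992534369627594}
```

View pics/top0.png

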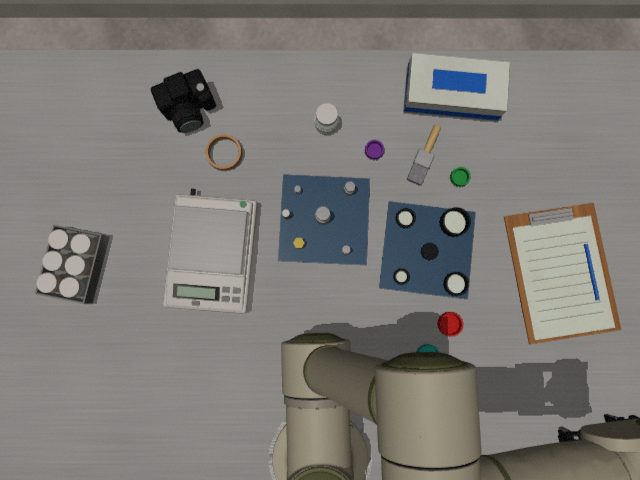

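View pics/side0.png

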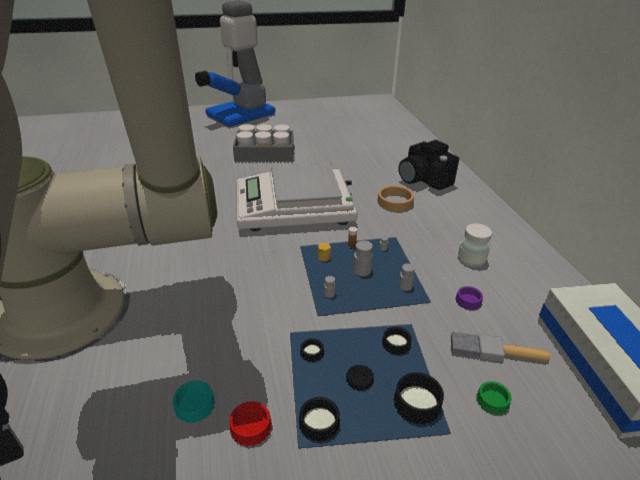

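Top view: w500 (323,214), w200 (350,187), w100 (346,250), w50 (297,189), hex (299,243), and the vial (286,213). The cases are 500 (455,222), 200 (456,283), 100 (405,217) and 50 (401,277), with the lid at (430,252). The side view agrees. Next I'll measure.

```bash
cat > h.py <<'E'
import numpy as np,cv2
from scipy.spatial.transform import Rotation as R
from rig import ctrl,viewer
def rot(q): return R.from_quat([q[1],q[2],q[3],q[0]])
def ray(n,u,v,z):
    c=viewer.calibration(n); d=rot(c['attitude']).apply([(u-c['cx'])/c['fx'],(v-c['cy'])/c['fy'],1])
    p=np.array(c['xyz']); return (p+d*(z-p[2])/d[2])[:2]
def proj(n,P):
    c=viewer.calibration(n); q=rot(c['attitude']).inv().apply(np.array(P)-c['xyz'])
    return q[0]/q[2]*c['fx']+c['cx'],q[1]/q[2]*c['fy']+c['cy']
def blobs(mask,box,amin=8):
    x0,y0,x1,y1=box; n,l,s,c=cv2.connectedComponentsWithStats(mask[y0:y1,x0:x1].astype(np.uint8))
    return [(c[i]+[x0,y0],s[i]+np.array([x0,y0,0,0,0])) for i in range(1,n) if s[i][4]>=amin]
def go(target,yaw_now=True):
    s=ctrl.sense(); return rot(s['ee_rot']).inv().apply(np.array(target)-s['eef_pos'])
E
python3 - <<'E'
from h import *
s=ctrl.sense(); print(rot(s['ee_rot']).as_matrix().round(3))
im=cv2.imread('pics/top0.png'); hsv=cv2.cvtColor(im,cv2.COLOR_BGR2HSV)
H,S,V=cv2.split(hsv)
print('bright in weights pad')
for c,st in blobs((S<110)&(V>80),(282,178,366,262)): print(c.round(1),st)
print('lining')
for c,st in blobs((V>140)&(S<90),(384,206,474,297)): print(c.round(1),st)
print('black')
for c,st in blobs((V<50),(384,206,474,297)): print(c.round(1),st)
print('balance pan corners'); 
a=cv2.resize(im[170:320,155:380],None,fx=3.5,fy=3.5,interpolation=cv2.INTER_CUBIC);cv2.imwrite('pics/c1.png',a)
a=cv2.resize(im[195:305,375:485],None,fx=5,fy=5,interpolation=cv2.INTER_CUBIC);cv2.imwrite('pics/c2.png',a)
E
```

```text
[[-0.     0.251 -0.968]
 [ 0.001 -0.968 -0.251]
 [-1.    -0.001 -0.   ]]
bright in weights pad
[323.6 219.6] [ 282  178   84   84 6640]
lining
[405.1 217.8] [399 212  13  13 139]
[454.5 221.8] [445 212  20  21 341]
[400.9 276.4] [396 272  11  10  85]
[455.7 283.5] [448 275  17  18 237]
black
[405.3 217.6] [395 208  21  20 135]
[455.  221.7] [439 208  32  29 300]
[429.1 251. ] [421 243  18  17 233]
[401.5 276.1] [393 268  17  17  89]
[455.9 283.4] [443 272  26  24 196]
balance pan corners
```

View pics/c1.png

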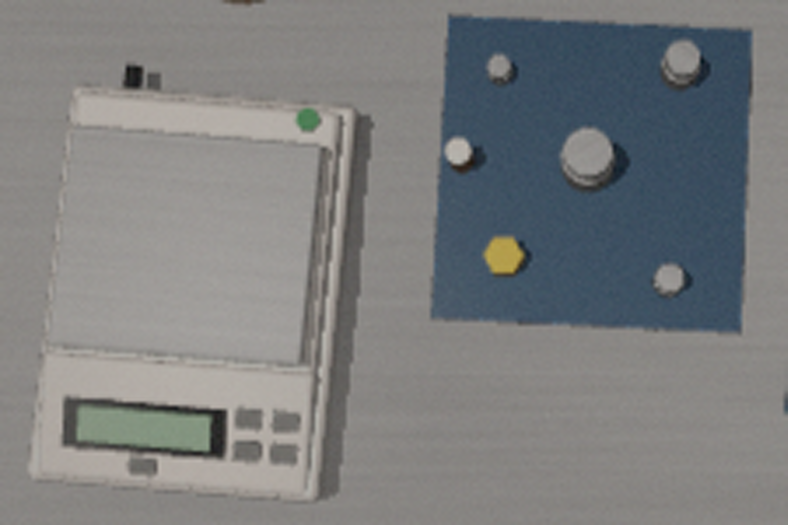

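View pics/c2.png

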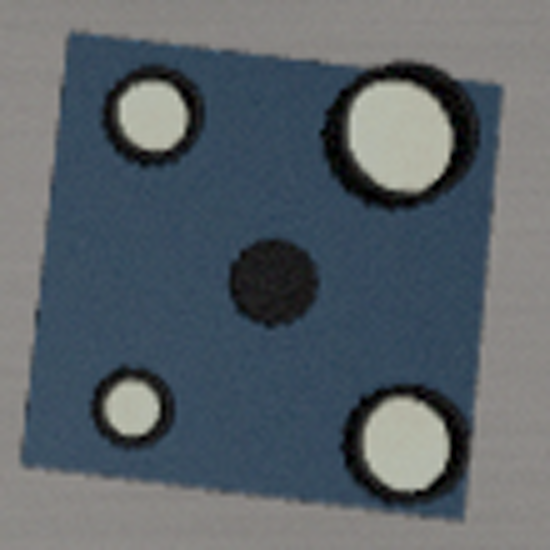

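```bash
python3 - <<'E'
from h import *
t=cv2.imread('pics/top0.png').astype(int); s=cv2.imread('pics/side0.png').astype(int)
def gray(im): return (im[:,:,0]-im[:,:,2]<22)&(im.max(2)>90)
print('top');[print(c.round(1),st) for c,st in blobs(gray(t),(282,178,366,262),12)]
print('side');[print(c.round(1),st) for c,st in blobs(gray(s),(318,235,418,303),12)]
hs={'w500':67,'w200':51,'w100':41,'w50':32,'hex':33}
px={'w500':(323,214.1),'w200':(350.1,187.2),'w100':(346.1,249.1),'w50':(297.4,188.7),'hex':(298.7,242.8)}
for k in px:
    p=ray('top',*px[k],hs[k]); print(k,p.round(1),'side px of top',np.round(proj('side',[*p,hs[k]]),1),'base',np.round(proj('side',[*p,3]),1))
for k,u,v,z in(('c500',455,222,19),('c200',455.7,283.5,15),('c100',405.1,217.6,12.5),('c50',401.2,276.2,10.5)):
    p=ray('top',u,v,z); print(k,p.round(1),'side rim centre',np.round(proj('side',[*p,z*2-3]),1))
cs=[ray('top',(x+.5)/3.5+154.5,(y+.5)/3.5+169.5,78) for x,y in((70,128),(322,148),(303,363),(48,345))]
print(np.round(cs,1),np.mean(cs,0),[np.linalg.norm(cs[i]-cs[i-1]).round(1) for i in range(4)])
E
```

```text
top
[349.2 186.5] [344 181  11  13 101]
[296.9 188.4] [294 185   7   8  42]
[321.9 213.6] [315 206  15  17 184]
[285.4 212.6] [282 209   8   8  52]
[298.2 242.1] [293 237  12  11 103]
[345.5 248.9] [342 245   8   9  61]
side
[328.7 243.9] [318 235  31  26 438]
[394.9 247.5] [356 235  62  42 910]
[354.9 255.1] [354 252   3   7  13]
[401.1 274.2] [400 271   4   7  14]
[329.4 279. ] [325 276  10   8  62]
w500 [576.3  -8.5] side px of top [363.4 246.2] base [361.3 271.3]
w200 [645.2 -74.5] side px of top [407.4 268.2] base [404.4 287.2]
w100 [495.3 -64.2] side px of top [330.2 279.6] base [329.7 294.7]
w50 [645.8  54.2] side px of top [384.4 238.6] base [383.2 249.5]
hex [511.6  50.4] side px of top [324.3 247. ] base [324.  258.4]
c500 [ 564.6 -335.3] side rim centre [420.4 391.8]
c200 [ 413.1 -333.1] side rim centre [320.1 413.7]
c100 [ 576.8 -213.1] side rim centre [397.8 336.7]
c50 [ 431.3 -200.8] side rim centre [312.6 347.2]
[[593.4 340.9]
 [579.7 171.3]
 [435.2 181.5]
 [447.3 350.6]] [513.88336061 261.0903563 ] [np.float64(146.4), np.float64(170.2), np.float64(144.9), np.float64(169.6)]
```

The top and side projections agree within about 3 px, and the pan measures 146 x 170 mm (nominal 150 x 170), so I'll go ahead. First I'll travel towards w500, aligning the jaws with world y.

Call:
{"fn": "carry_out", "kwargs": {
  "deltas": [
    [-1,0,-33,-50,7,0,0],
    [-1,0,-66,-100,14.5,0,0],
    [-1,0,-99,-150,14.5,0,0],
    [-1,0,-132,-200,14.5,0,0],
    [-1,0,-165,-248,14.5,0,0]
  ],
  "newtons": 50
}}

```text
time_s: 0.72
eef_pos: [331.4, -284.5, 231.2]
ee_rot: [0.0, 0.707, 0.0, -0.707]
force: [1.1, -1.7, 0.6]
grip_width: 1.001
```

Call:
{"fn": "carry_out", "kwargs": {
  "deltas": [
    [-1,0,-46,-41,0,0,0],
    [-1,0,-92,-82,0,0,0],
    [-1,0,-138,-123,0,0,0],
    [-1,0,-184,-164,0,0,0],
    [-1,30,-230,-205,0,0,0]
  ]
}}

```text
time_s: 1.35
eef_pos: [533.6, -58.4, 204.9]
ee_rot: [0.001, 0.708, 0.0, -0.706]
force: [0.6, -1.0, 0.3]
grip_width: 1.001
```

Call:
{"fn": "carry_out", "kwargs": {
  "deltas": [
    [-1,0,-47,-41,0,0,0],
    [-1,40,-47,-41,0,0,0],
    [-1,80,-47,-41,0,0,0],
    [-1,111,-47,-41,0,0,0],
    [-1,111,-47,-41,0,0,0]
  ]
}}

```text
time_s: 1.98
eef_pos: [571.3, -12.8, 90.9]
ee_rot: [0.0, -0.705, -0.001, 0.709]
force: [-0.1, -0.1, 0.2]
grip_width: 1.0
```

```bash
python3 - <<'E'
from h import *
print(ctrl.sense()['eef_pos'],ctrl.sense()['force'])
im=viewer.capture('side')[:,:,::-1]
cv2.imwrite('pics/s1.png',cv2.resize(im[120:330,240:500],None,fx=3,fy=2.8))
E
```

```text
[571.34452911 -12.78992009  90.91079529] [-0.08316861 -0.06476718  0.2397698 ]
```

View pics/s1.png

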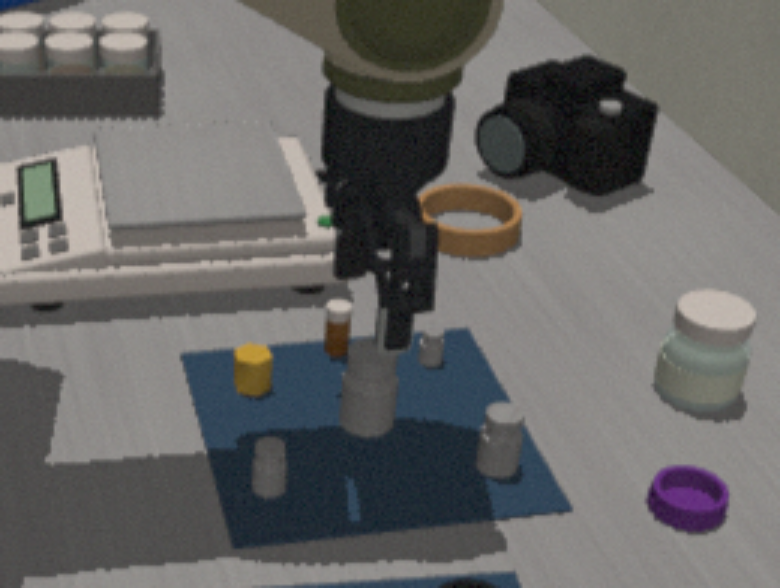

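The gripper is above w500 with both fingers clear of the neighbours. The near fingertip shows at about crop (395,345), so I'll check that against the projection.

```bash
python3 - <<'E'
from h import *
for z in(91,104): print(np.round(proj('side',[571.3,-12.8-50,z]),1))
E
```

```text
[370.4 252.8]
[370.9 247.2]
```

Call:
{"fn": "carry_out", "kwargs": {
  "deltas": [
    [-1,0,-4,-5,0,0,0],
    [-1,20,-4,-5,0,0,0],
    [-1,40,-4,-5,0,0,0],
    [-1,62,-4,-5,0,0,0],
    [-1,62,-4,-5,0,0,0]
  ]
}}

```text
time_s: 2.65
eef_pos: [577.7, -8.8, 30.9]
ee_rot: [-0.0, -0.707, -0.0, 0.707]
force: [-0.1, -0.2, 0.4]
grip_width: 1.001
```

Call:
{"fn": "carry_out", "kwargs": {
  "deltas": [
    [0.5,0,0,0,0,0,0],
    [1,0,0,0,0,0,0],
    [1,0,0,0,0,0,0],
    [1,0,0,0,0,0,0],
    [1,0,0,0,0,0,0]
  ]
}}

```text
time_s: 3.28
eef_pos: [578.1, -8.9, 32.2]
ee_rot: [0.0, 0.708, 0.0, -0.707]
force: [-2.6, 2.1, 6.8]
grip_width: 0.416
```

Call:
{"fn": "carry_out", "kwargs": {
  "deltas": [
    [1,0,0,0,0,0,0],
    [1,-10,0,0,0,0,0],
    [1,-40,0,0,0,0,0],
    [1,-80,0,0,0,0,0],
    [1,-120,0,0,0,0,0]
  ]
}}

```text
time_s: 3.9
eef_pos: [577.1, -9.0, 152.1]
ee_rot: [-0.0, -0.707, -0.0, 0.708]
force: [0.0, 1.1, -5.9]
grip_width: 0.413
```

Call:
{"fn": "carry_out", "kwargs": {
  "deltas": [
    [1,0,-45,10,0,0,0],
    [1,0,-100,23,0,0,0],
    [1,0,-160,37,0,0,0],
    [1,0,-220,51,0,0,0],
    [1,0,-270,62,0,0,0]
  ]
}}

```text
time_s: 4.53
eef_pos: [514.2, 262.9, 151.1]
ee_rot: [-0.001, -0.707, -0.0, 0.707]
force: [1.3, -1.7, -4.9]
grip_width: 0.413
```

Call:
{"fn": "carry_out", "kwargs": {
  "deltas": [
    [1,5,0,0,0,0,0],
    [1,15,0,0,0,0,0],
    [1,22,0,0,0,0,0],
    [1,27,0,0,0,0,0],
    [1,30,0,0,0,0,0]
  ]
}}

```text
time_s: 5.15
eef_pos: [515.6, 260.4, 120.6]
ee_rot: [0.0, -0.707, 0.0, 0.707]
force: [-0.3, 1.2, -4.8]
grip_width: 0.413
```

```bash
python3 - <<'E'
from h import *
s=ctrl.sense();print(s['eef_pos'],s['force'])
im=viewer.capture('side')[:,:,::-1]
cv2.imwrite('pics/s2.png',cv2.resize(im[90:260,200:400],None,fx=4,fy=3.5))
E
```

```text
[515.57806837 260.35969102 120.62790072] [-0.2810856   1.21352627 -4.75626817]
```

View pics/s2.png

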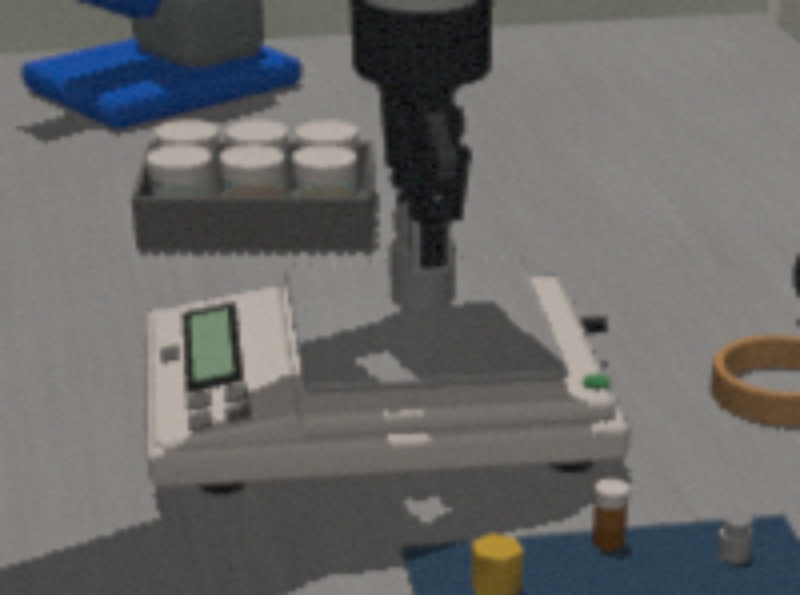

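The weight hangs upright over the pan, with its underside at about crop (423,308), some 13 mm above the pan. I'll lower it slowly.

Call:
{"fn": "carry_out", "kwargs": {
  "deltas": [
    [1,3,0,0,0,0,0],
    [1,6,0,0,0,0,0],
    [1,9,0,0,0,0,0],
    [1,11,0,0,0,0,0],
    [1,12,0,0,0,0,0]
  ]
}}

```text
time_s: 5.82
eef_pos: [515.4, 260.9, 108.8]
ee_rot: [-0.0, -0.707, -0.0, 0.707]
force: [0.2, 0.5, -4.3]
grip_width: 0.41
```

Call:
{"fn": "carry_out", "kwargs": {
  "deltas": [
    [1,0.5,0,0,0,0,0],
    [1,1,0,0,0,0,0],
    [1,1,0,0,0,0,0],
    [1,1,0,0,0,0,0],
    [1,1,0,0,0,0,0]
  ]
}}

```text
time_s: 6.45
eef_pos: [515.4, 260.9, 108.0]
ee_rot: [0.0, 0.707, 0.0, -0.707]
force: [0.1, -0.1, -3.9]
grip_width: 0.413
```

Call:
{"fn": "carry_out", "kwargs": {
  "deltas": [
    [1,0.5,0,0,0,0,0],
    [1,1,0,0,0,0,0],
    [1,1.5,0,0,0,0,0],
    [1,2,0,0,0,0,0],
    [1,2,0,0,0,0,0]
  ]
}}

```text
time_s: 7.08
eef_pos: [515.6, 260.9, 107.3]
ee_rot: [0.0, 0.707, 0.0, -0.707]
force: [-5.5, -2.1, 9.1]
grip_width: 0.412
```

Contact made, so I'll release gradually. As the jaws open I'll raise the tool to clear the tips.

Call:
{"fn": "carry_out", "kwargs": {
  "deltas": [
    [0,0,0,0,0,0,0],
    [-0.5,0,0,0,0,0,0],
    [-0.6,0,0,0,0,0,0],
    [-0.6,0,0,0,0,0,0],
    [-0.6,0,0,0,0,0,0]
  ]
}}

```text
time_s: 7.7
eef_pos: [515.4, 260.9, 105.9]
ee_rot: [-0.0, -0.707, -0.0, 0.707]
force: [-0.9, 0.6, -0.1]
grip_width: 0.798
```

Call:
{"fn": "carry_out", "kwargs": {
  "deltas": [
    [-0.6,-20,0,0,0,0,0],
    [-0.6,-50,0,0,0,0,0],
    [-0.6,-90,0,0,0,0,0],
    [-0.6,-90,45,0,0,0,0],
    [-0.6,-90,100,-25,0,0,0]
  ]
}}

```text
time_s: 8.32
eef_pos: [540.1, 160.7, 196.6]
ee_rot: [0.001, 0.707, 0.001, -0.707]
force: [0.5, 0.5, -0.1]
grip_width: 0.801
```

Call:
{"fn": "carry_out", "kwargs": {
  "deltas": [
    [-0.6,0,50,-22,0,0,0],
    [-0.6,0,105,-47,0,0,0],
    [-0.6,0,160,-72,0,0,0],
    [-0.6,30,212,-95,0,0,0],
    [-0.6,60,235,-105,0,0,0]
  ]
}}

```text
time_s: 8.95
eef_pos: [646.3, -76.9, 135.0]
ee_rot: [-0.0, 0.707, -0.001, -0.707]
force: [0.2, 0.9, 0.2]
grip_width: 0.796
```

Call:
{"fn": "carry_out", "kwargs": {
  "deltas": [
    [-0.6,15,0,0,0,0,0],
    [-0.6,40,0,0,0,0,0],
    [-0.6,60,0,0,0,0,0],
    [-0.6,65,0,0,0,0,0],
    [-0.6,65,0,0,0,0,0]
  ]
}}

```text
time_s: 9.57
eef_pos: [645.9, -73.4, 71.7]
ee_rot: [0.001, 0.707, 0.0, -0.707]
force: [-0.7, -0.0, 0.4]
grip_width: 0.799
```

Call:
{"fn": "carry_out", "kwargs": {
  "deltas": [
    [-0.6,15,0,0,0,0,0],
    [-0.6,35,0,0,0,0,0],
    [-0.6,46,0,0,0,0,0],
    [-0.6,46,0,0,0,0,0],
    [-0.6,46,0,0,0,0,0]
  ]
}}

```text
time_s: 10.2
eef_pos: [646.0, -74.1, 25.4]
ee_rot: [0.0, 0.707, 0.0, -0.707]
force: [-0.3, -0.1, -0.2]
grip_width: 0.799
```

Call:
{"fn": "carry_out", "kwargs": {
  "deltas": [
    [0.2,0,0,0,0,0,0],
    [1,0,0,0,0,0,0],
    [1,0,0,0,0,0,0],
    [1,0,0,0,0,0,0],
    [1,0,0,0,0,0,0]
  ]
}}

```text
time_s: 10.82
eef_pos: [645.9, -74.0, 25.6]
ee_rot: [0.0, 0.707, 0.0, -0.707]
force: [-1.6, 2.1, 5.2]
grip_width: 0.29
```

Call:
{"fn": "carry_out", "kwargs": {
  "deltas": [
    [1,-5,0,0,0,0,0],
    [1,-20,0,0,0,0,0],
    [1,-50,0,0,0,0,0],
    [1,-85,0,0,0,0,0],
    [1,-85,0,0,0,0,0]
  ]
}}

```text
time_s: 11.45
eef_pos: [647.0, -74.4, 113.3]
ee_rot: [0.001, 0.709, -0.0, -0.705]
force: [1.2, -0.3, -2.4]
grip_width: 0.288
```

```bash
python3 - <<'E'
from h import *
s=ctrl.sense();print(s['eef_pos'],s['force'])
im=viewer.capture('side')[:,:,::-1]
cv2.imwrite('pics/s3.png',cv2.resize(im[90:300,220:480],None,fx=3,fy=2.8))
E
```

```text
[647.04051426 -74.43307378 113.33965333] [ 1.17464106 -0.30595014 -2.36265829]
```

View pics/s3.png

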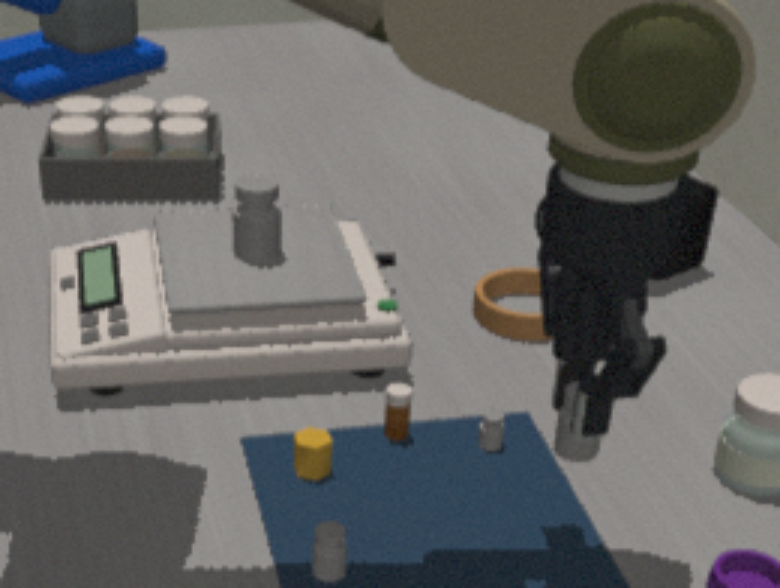

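w500 stands upright on the pan at crop (257,225). w200 hangs upright in the jaws at crop (577,430). Next I'll take it to case200 at (413,-333).

Call:
{"fn": "carry_out", "kwargs": {
  "deltas": [
    [1,0,35,32,0,0,0],
    [1,0,80,72,0,0,0],
    [1,0,125,113,0,0,0],
    [1,0,170,154,0,0,0],
    [1,0,210,190,0,0,0]
  ]
}}

```text
time_s: 12.12
eef_pos: [453.7, -285.0, 108.6]
ee_rot: [0.0, -0.706, -0.001, 0.708]
force: [0.9, -0.1, -1.7]
grip_width: 0.29
```

Call:
{"fn": "carry_out", "kwargs": {
  "deltas": [
    [1,0,25,22,0,0,0],
    [1,0,49,44,0,0,0],
    [1,20,49,44,0,0,0],
    [1,45,49,44,0,0,0],
    [1,45,49,44,0,0,0]
  ]
}}

```text
time_s: 12.75
eef_pos: [410.7, -331.9, 62.6]
ee_rot: [0.001, -0.706, -0.002, 0.708]
force: [0.8, -0.6, -1.2]
grip_width: 0.292
```

```bash
python3 - <<'E'
from h import *
s=ctrl.sense();print(s['eef_pos'],s['force'])
im=viewer.capture('side')[:,:,::-1]
cv2.imwrite('pics/s4.png',cv2.resize(im[290:480,240:470],None,fx=3.4,fy=3.1))
E
```

```text
[ 410.69978325 -331.87596513   62.5726219 ] [ 0.7759926  -0.55526231 -1.16494076]
```

View pics/s4.png

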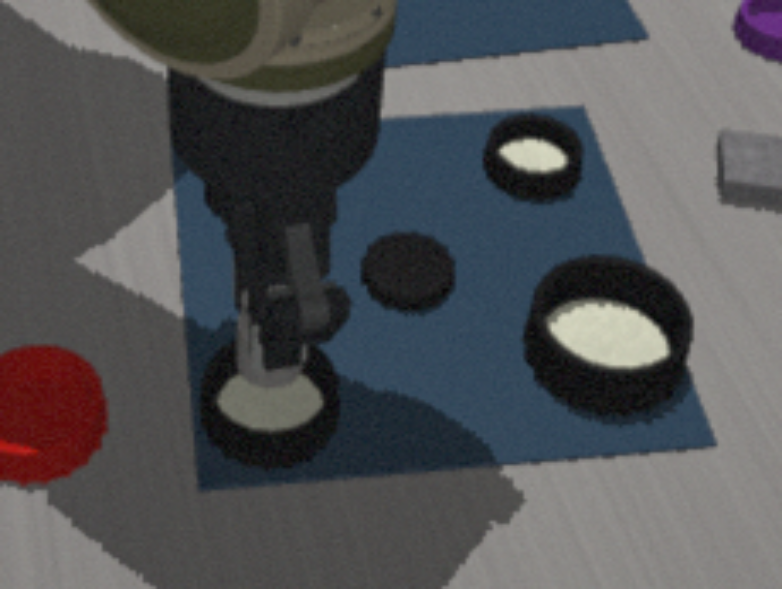

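w200 hangs over case200 at crop (270,375), centred left-right on its lining. I'll lower it.

Call:
{"fn": "carry_out", "kwargs": {
  "deltas": [
    [1,8,1,-2.5,0,0,0],
    [1,16,1,-2.5,0,0,0],
    [1,24,1,-2.5,0,0,0],
    [1,29,1,-2.5,0,0,0],
    [1,30,1,-2.5,0,0,0]
  ]
}}

```text
time_s: 13.42
eef_pos: [414.3, -334.1, 34.6]
ee_rot: [-0.0, -0.707, -0.0, 0.707]
force: [0.7, -1.3, -2.9]
grip_width: 0.285
```

Call:
{"fn": "carry_out", "kwargs": {
  "deltas": [
    [1,1,0,0,0,0,0],
    [1,2,0,0,0,0,0],
    [1,3,0,0,0,0,0],
    [1,3,0,0,0,0,0],
    [1,3,0,0,0,0,0]
  ]
}}

```text
time_s: 14.05
eef_pos: [414.4, -334.2, 32.0]
ee_rot: [0.0, 0.707, 0.0, -0.707]
force: [0.2, 0.3, -2.1]
grip_width: 0.291
```

Call:
{"fn": "carry_out", "kwargs": {
  "deltas": [
    [1,1,0,0,0,0,0],
    [1,2,0,0,0,0,0],
    [1,2.5,0,0,0,0,0],
    [1,2.5,0,0,0,0,0],
    [1,2.5,0,0,0,0,0]
  ]
}}

```text
time_s: 14.68
eef_pos: [414.4, -334.2, 29.6]
ee_rot: [0.0, 0.707, 0.0, -0.707]
force: [-1.3, 0.9, 2.7]
grip_width: 0.292
```

Call:
{"fn": "carry_out", "kwargs": {
  "deltas": [
    [0.2,0,0,0,0,0,0],
    [-0.3,0,0,0,0,0,0],
    [-0.4,0,0,0,0,0,0],
    [-0.4,0,0,0,0,0,0],
    [-0.4,-5,0,0,0,0,0]
  ]
}}

```text
time_s: 15.3
eef_pos: [414.2, -334.0, 34.4]
ee_rot: [-0.0, -0.707, -0.0, 0.707]
force: [0.9, -0.8, 0.2]
grip_width: 0.699
```

Call:
{"fn": "carry_out", "kwargs": {
  "deltas": [
    [-0.5,-25,0,0,0,0,0],
    [-0.5,-70,0,0,0,0,0],
    [-0.5,-70,-45,-13,0,0,0],
    [-0.5,-70,-100,-30,0,0,0],
    [-0.5,-70,-155,-46,0,0,0]
  ]
}}

```text
time_s: 15.92
eef_pos: [460.6, -177.7, 105.0]
ee_rot: [0.0, 0.707, -0.0, -0.707]
force: [0.8, -0.2, 0.6]
grip_width: 0.751
```

Call:
{"fn": "carry_out", "kwargs": {
  "deltas": [
    [-0.5,0,-50,-15,0,0,0],
    [-0.5,0,-100,-31,0,0,0],
    [-0.5,10,-115,-35,0,0,0],
    [-0.5,30,-115,-35,0,0,0],
    [-0.5,40,-115,-35,0,0,0]
  ]
}}

```text
time_s: 16.55
eef_pos: [494.7, -64.5, 63.5]
ee_rot: [-0.0, -0.707, -0.0, 0.708]
force: [0.2, -0.6, -0.1]
grip_width: 0.754
```

```bash
python3 - <<'E'
from h import *
s=ctrl.sense();print(s['eef_pos'],s['force'])
im=viewer.capture('side')[:,:,::-1]
cv2.imwrite('pics/s5.png',cv2.resize(im[190:480,200:470],None,fx=2.4,fy=2))
E
```

```text
[494.70836051 -64.47469794  63.48371219] [ 0.15709263 -0.57080226 -0.08339974]
```

View pics/s5.png

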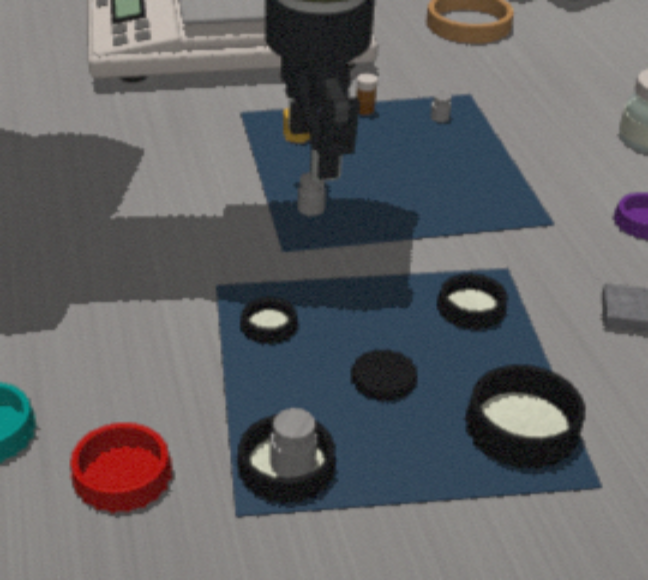

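w200 stands upright inside case200 at crop (292,445). The gripper is over w100.

Call:
{"fn": "carry_out", "kwargs": {
  "deltas": [
    [-0.5,15,0,0,0,0,0],
    [-0.5,33,0,0,0,0,0],
    [-0.5,43,0,0,0,0,0],
    [-0.5,43,0,0,0,0,0],
    [-0.5,43,0,0,0,0,0]
  ]
}}

```text
time_s: 17.23
eef_pos: [495.5, -64.4, 21.9]
ee_rot: [0.0, 0.707, 0.0, -0.707]
force: [-0.2, 0.0, 0.4]
grip_width: 0.756
```

Call:
{"fn": "carry_out", "kwargs": {
  "deltas": [
    [0.2,0,0,0,0,0,0],
    [1,0,0,0,0,0,0],
    [1,0,0,0,0,0,0],
    [1,0,0,0,0,0,0],
    [1,0,0,0,0,0,0]
  ],
  "newtons": 30
}}

```text
time_s: 17.85
eef_pos: [495.4, -64.2, 21.8]
ee_rot: [0.0, 0.707, 0.0, -0.707]
force: [-0.9, 0.6, 5.6]
grip_width: 0.223
```

Call:
{"fn": "carry_out", "kwargs": {
  "deltas": [
    [1,-5,0,0,0,0,0],
    [1,-20,0,0,0,0,0],
    [1,-50,0,0,0,0,0],
    [1,-70,0,0,0,0,0],
    [1,-70,0,0,0,0,0]
  ]
}}

```text
time_s: 18.48
eef_pos: [495.9, -64.4, 93.1]
ee_rot: [0.001, 0.708, -0.0, -0.706]
force: [-0.0, 0.1, -1.8]
grip_width: 0.225
```

Call:
{"fn": "carry_out", "kwargs": {
  "deltas": [
    [1,0,30,-16,0,0,0],
    [1,0,75,-41,0,0,0],
    [1,0,120,-65,0,0,0],
    [1,0,149,-81,0,0,0],
    [1,30,149,-81,0,0,0]
  ]
}}

```text
time_s: 19.1
eef_pos: [577.5, -215.7, 61.6]
ee_rot: [0.0, 0.708, -0.001, -0.706]
force: [0.6, 0.8, -1.8]
grip_width: 0.226
```

Call:
{"fn": "carry_out", "kwargs": {
  "deltas": [
    [1,1,0,0,0,0,0],
    [1,2,0,0,0,0,0],
    [1,3,0,0,0,0,0],
    [1,3,0,0,0,0,0],
    [1,3,0,0,0,0,0]
  ]
}}

```text
time_s: 19.73
eef_pos: [576.4, -213.1, 58.9]
ee_rot: [0.0, 0.707, 0.0, -0.707]
force: [-1.2, -0.5, -0.4]
grip_width: 0.223
```

```bash
python3 - <<'E'
from h import *
s=ctrl.sense();print(s['eef_pos'],s['force'])
im=viewer.capture('side')[:,:,::-1]
cv2.imwrite('pics/s6.png',cv2.resize(im[250:400,310:490],None,fx=4,fy=4))
E
```

```text
[ 576.40907844 -213.07563266   58.85157642] [-1.15028161 -0.54472351 -0.42600219]
```

View pics/s6.png

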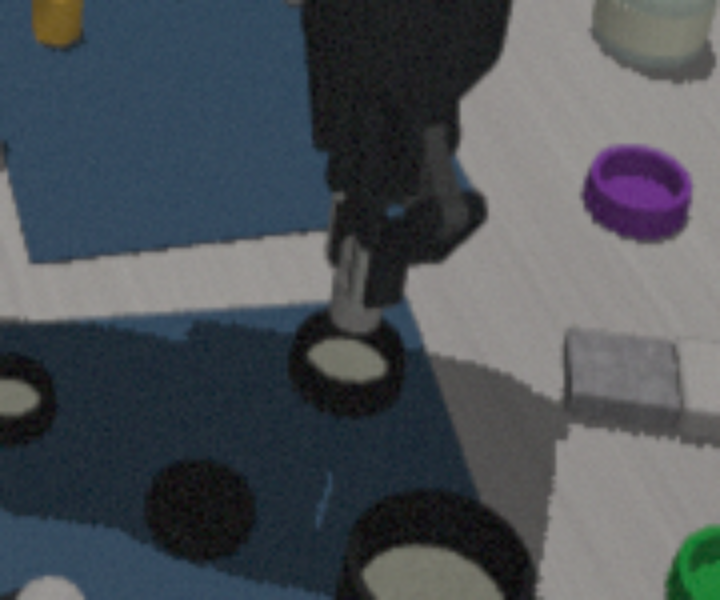

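w100 hangs over case100. Its underside is at about crop (355,325) and the case rim centre is at about x 347, so I'll shift -1.5 mm in x and lower.

Call:
{"fn": "carry_out", "kwargs": {
  "deltas": [
    [1,8,0,1.5,0,0,0],
    [1,16,0,1.5,0,0,0],
    [1,24,0,1.5,0,0,0],
    [1,29,0,1.5,0,0,0],
    [1,30,0,1.5,0,0,0]
  ]
}}

```text
time_s: 20.4
eef_pos: [574.6, -213.0, 28.0]
ee_rot: [-0.0, -0.707, -0.0, 0.707]
force: [-0.4, 0.4, -1.3]
grip_width: 0.225
```

Call:
{"fn": "carry_out", "kwargs": {
  "deltas": [
    [1,1,0,0,0,0,0],
    [1,2,0,0,0,0,0],
    [1,3,0,0,0,0,0],
    [1,3.5,0,0,0,0,0],
    [1,3.5,0,0,0,0,0]
  ]
}}

```text
time_s: 21.02
eef_pos: [575.0, -213.2, 25.8]
ee_rot: [0.0, 0.707, 0.0, -0.707]
force: [-2.3, 1.2, 6.4]
grip_width: 0.221
```

Call:
{"fn": "carry_out", "kwargs": {
  "deltas": [
    [0.4,0,0,0,0,0,0],
    [0,0,0,0,0,0,0],
    [-0.3,0,0,0,0,0,0],
    [-0.3,0,0,0,0,0,0],
    [-0.3,-4,0,0,0,0,0]
  ]
}}

```text
time_s: 21.65
eef_pos: [574.6, -213.0, 28.8]
ee_rot: [-0.0, -0.707, -0.0, 0.707]
force: [-0.3, 0.1, 0.6]
grip_width: 0.65
```

Call:
{"fn": "carry_out", "kwargs": {
  "deltas": [
    [-0.3,-25,0,0,0,0,0],
    [-0.3,-65,0,0,0,0,0],
    [-0.3,-65,-45,-12,0,0,0],
    [-0.3,-65,-100,-27,0,0,0],
    [-0.3,-65,-155,-41,0,0,0]
  ]
}}

```text
time_s: 22.28
eef_pos: [616.0, -56.6, 94.4]
ee_rot: [0.0, 0.707, -0.0, -0.707]
force: [0.2, -0.5, -0.5]
grip_width: 0.647
```

Call:
{"fn": "carry_out", "kwargs": {
  "deltas": [
    [-0.3,0,-50,-13,0,0,0],
    [-0.3,0,-100,-27,0,0,0],
    [-0.3,10,-112,-30,0,0,0],
    [-0.3,30,-112,-30,0,0,0],
    [-0.3,40,-112,-30,0,0,0]
  ]
}}

```text
time_s: 22.9
eef_pos: [645.0, 53.4, 52.7]
ee_rot: [-0.0, -0.706, -0.0, 0.708]
force: [-0.6, 0.7, -0.1]
grip_width: 0.65
```

```bash
python3 - <<'E'
from h import *
s=ctrl.sense();print(s['eef_pos'],s['force'])
im=viewer.capture('side')[:,:,::-1]
cv2.imwrite('pics/s7.png',cv2.resize(im[190:400,290:490],None,fx=3.2,fy=2.8))
E
```

```text
[644.98291718  53.38164784  52.68570438] [-0.56327374  0.70630786 -0.10085871]
```

View pics/s7.png

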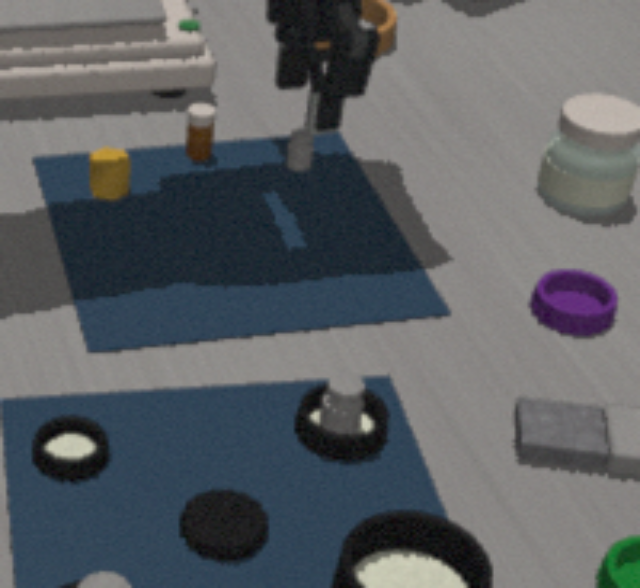

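w100 stands upright in case100 at crop (343,405). The gripper is over w50.

Call:
{"fn": "carry_out", "kwargs": {
  "deltas": [
    [-0.3,12,0,0,0,0,0],
    [-0.3,28,0,0,0,0,0],
    [-0.3,37,0,0,0,0,0],
    [-0.3,37,0,0,0,0,0],
    [-0.3,37,0,0,0,0,0]
  ]
}}

```text
time_s: 23.58
eef_pos: [645.8, 54.0, 17.3]
ee_rot: [0.0, 0.707, 0.0, -0.707]
force: [-0.6, 0.5, 0.8]
grip_width: 0.65
```

Call:
{"fn": "carry_out", "kwargs": {
  "deltas": [
    [0.3,0,0,0,0,0,0],
    [1,0,0,0,0,0,0],
    [1,0,0,0,0,0,0],
    [1,0,0,0,0,0,0],
    [1,0,0,0,0,0,0]
  ],
  "newtons": 25
}}

```text
time_s: 24.2
eef_pos: [645.8, 54.0, 17.3]
ee_rot: [0.0, 0.707, 0.0, -0.707]
force: [-1.3, 0.5, 3.6]
grip_width: 0.181
```

Call:
{"fn": "carry_out", "kwargs": {
  "deltas": [
    [1,-5,0,0,0,0,0],
    [1,-20,0,0,0,0,0],
    [1,-50,0,0,0,0,0],
    [1,-75,0,0,0,0,0],
    [1,-75,0,0,0,0,0]
  ]
}}

```text
time_s: 24.82
eef_pos: [646.7, 53.9, 94.6]
ee_rot: [0.0, 0.709, 0.0, -0.705]
force: [-1.1, -0.4, -0.1]
grip_width: 0.183
```

Call:
{"fn": "carry_out", "kwargs": {
  "deltas": [
    [1,0,35,30,0,0,0],
    [1,0,80,68,0,0,0],
    [1,0,125,106,0,0,0],
    [1,0,170,144,0,0,0],
    [1,0,210,177,0,0,0]
  ]
}}

```text
time_s: 25.45
eef_pos: [466.9, -157.2, 91.3]
ee_rot: [0.0, -0.707, -0.0, 0.707]
force: [1.3, -0.6, -0.4]
grip_width: 0.179
```

Call:
{"fn": "carry_out", "kwargs": {
  "deltas": [
    [1,0,25,21,0,0,0],
    [1,0,45,38,0,0,0],
    [1,20,45,38,0,0,0],
    [1,40,45,38,0,0,0],
    [1,40,45,38,0,0,0]
  ]
}}

```text
time_s: 26.08
eef_pos: [429.8, -200.5, 50.5]
ee_rot: [0.001, -0.706, -0.001, 0.708]
force: [0.5, 1.1, -0.3]
grip_width: 0.183
```

```bash
python3 - <<'E'
from h import *
s=ctrl.sense();print(s['eef_pos'],s['force'])
im=viewer.capture('side')[:,:,::-1]
cv2.imwrite('pics/s8.png',cv2.resize(im[270:420,240:430],None,fx=4,fy=4))
E
```

```text
[ 429.77698634 -200.47141033   50.53985669] [ 0.47967288  1.0583734  -0.28933868]
```

View pics/s8.png

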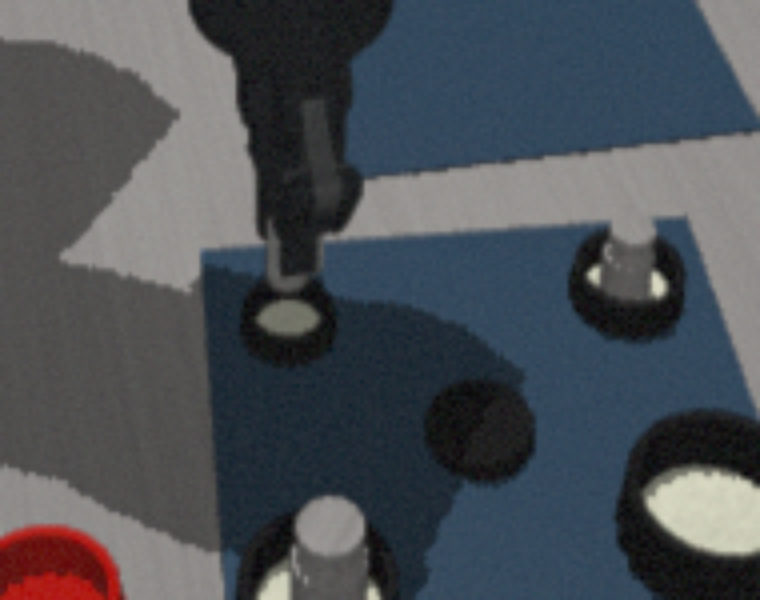

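w50 is over case50, with its underside at crop (288,288) and the case centre at x 288. I'll lower it.

Call:
{"fn": "carry_out", "kwargs": {
  "deltas": [
    [1,6,0,0,0,0,0],
    [1,12,0,0,0,0,0],
    [1,18,0,0,0,0,0],
    [1,23,0,0,0,0,0],
    [1,25,0,0,0,0,0]
  ]
}}

```text
time_s: 26.75
eef_pos: [430.7, -201.1, 26.6]
ee_rot: [-0.0, -0.707, -0.0, 0.707]
force: [-0.6, 0.9, -0.9]
grip_width: 0.18
```

Call:
{"fn": "carry_out", "kwargs": {
  "deltas": [
    [1,1,0,0,0,0,0],
    [1,2,0,0,0,0,0],
    [1,3,0,0,0,0,0],
    [1,4,0,0,0,0,0],
    [1,4,0,0,0,0,0]
  ]
}}

```text
time_s: 27.38
eef_pos: [430.7, -201.2, 22.9]
ee_rot: [-0.0, -0.707, -0.0, 0.707]
force: [0.4, -0.4, 0.1]
grip_width: 0.181
```

Call:
{"fn": "carry_out", "kwargs": {
  "deltas": [
    [1,1,0,0,0,0,0],
    [1,1.5,0,0,0,0,0],
    [1,2,0,0,0,0,0],
    [1,2,0,0,0,0,0],
    [1,2,0,0,0,0,0]
  ]
}}

```text
time_s: 28.0
eef_pos: [430.8, -201.2, 21.2]
ee_rot: [0.0, 0.707, 0.0, -0.707]
force: [-1.2, 0.8, 5.8]
grip_width: 0.18
```

Call:
{"fn": "carry_out", "kwargs": {
  "deltas": [
    [0.5,0,0,0,0,0,0],
    [0.2,0,0,0,0,0,0],
    [-0.2,0,0,0,0,0,0],
    [-0.2,0,0,0,0,0,0],
    [-0.2,-4,0,0,0,0,0]
  ]
}}

```text
time_s: 28.62
eef_pos: [430.6, -201.1, 24.9]
ee_rot: [-0.0, -0.707, -0.0, 0.707]
force: [-0.1, 0.5, 0.1]
grip_width: 0.595
```

Call:
{"fn": "carry_out", "kwargs": {
  "deltas": [
    [-0.2,-25,0,0,0,0,0],
    [-0.2,-65,0,0,0,0,0],
    [-0.2,-110,0,0,0,0,0],
    [-0.2,-150,-30,15,0,0,0],
    [-0.2,-170,-80,35,0,0,0]
  ]
}}

```text
time_s: 29.25
eef_pos: [395.8, -121.2, 197.0]
ee_rot: [0.0, 0.708, -0.001, -0.706]
force: [0.0, -0.2, -0.0]
grip_width: 0.599
```

Call:
{"fn": "carry_out", "kwargs": {
  "deltas": [
    [-0.2,0,-50,15,0,0,0],
    [-0.2,0,-100,30,0,0,0],
    [-0.2,0,-130,45,0,0,0],
    [-0.2,0,-130,45,0,0,0],
    [-0.2,0,-130,45,0,0,0]
  ]
}}

```text
time_s: 29.88
eef_pos: [351.0, 8.3, 195.2]
ee_rot: [0.0, 0.707, 0.0, -0.707]
force: [-0.0, 0.3, -0.6]
grip_width: 0.597
```

```bash
python3 - <<'E'
from h import *
s=ctrl.sense();print(s['eef_pos'],s['force'])
a=viewer.capture('side')[:,:,::-1];b=viewer.capture('top')[:,:,::-1]
cv2.imwrite('pics/tf.png',b);cv2.imwrite('pics/sf.png',a)
A=cv2.resize(a[100:470,200:480],(450,594));B=cv2.resize(b[180:310,160:490],None,fx=1,fy=1)
B1=cv2.resize(b[195:310,375:485],(350,297));B2=cv2.resize(b[180:310,155:370],(350,297))
cv2.imwrite('pics/f.png',np.hstack([A,np.vstack([B1,B2])]))
E
```

```text
[350.98664402   8.29945617 195.21215837] [-0.0167422   0.32198882 -0.56692152]
```

View pics/f.png

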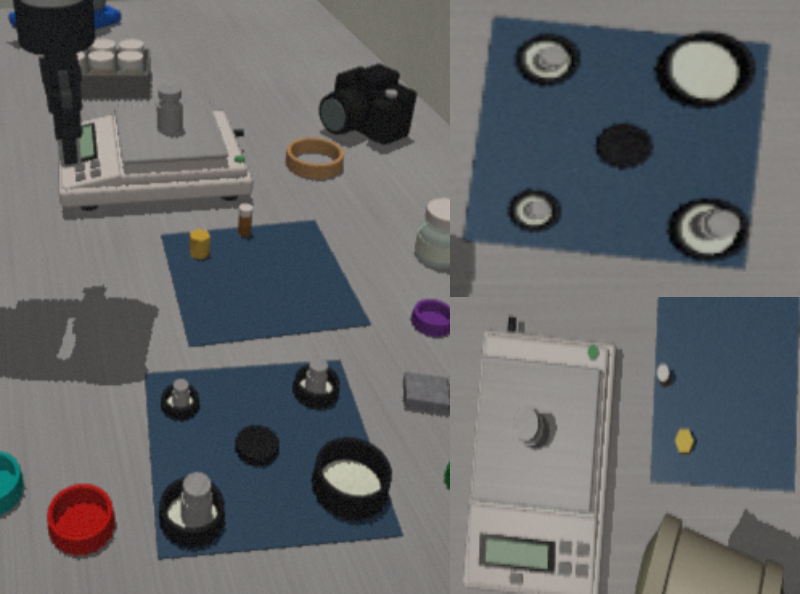

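All four stand upright in the right places, and the hex sample, the vial and case500 are undisturbed. I'll check the horizontal offsets before handing in.

```bash
python3 - <<'E'
from h import *
f=lambda x,y:((x-450)/3.18+375,y/2.583+195)
for n,a,b,z,zc in(('200',(721,223),(708,228),55,15),('100',(553,59),(548,60),45,12.5),('50',(538,209),(535,210),36,10.5)):
    p=ray('top',*f(*a),z);c=ray('top',*f(*b),zc);print(n,p.round(),c.round(),np.linalg.norm(p-c).round(1))
print('500',ray('top',75/1.628+155,130/2.285+180,142).round(),'pan [514 261]')
E
```

```text
200 [ 417. -333.] [ 414. -334.] 3.4
100 [ 571. -213.] [ 575. -215.] 4.8
50 [ 431. -200.] [ 431. -202.] 1.9
500 [512. 261.] pan [514 261]
```

The offsets are 2–5 mm, all inside tolerance. Handing in.

```bash
python3 -c "
from rig import order
print(order.finish_job())"
```

```text
the job is handed in; nothing more can be done
None
```

I set w500 down gently on the middle of the balance pan, put w200, w100 and w50 in their own cases, and handed the job in at about 30 s of the 120 s allowed. The interface reports no verdict.

- **Upright and clear:** the last side and top views show all four weights upright and released, with the arm clear of everything. The largest case is empty.
- **Offsets in the last top view:**

| Weight | Distance from centre | Limit |
|---|---|---|
| w500 (from pan centre) | about 2 mm | 15 mm |
| w200 (from case centre) | about 3 mm | 11 mm |
| w100 (from case centre) | about 5 mm | 11 mm |
| w50 (from case centre) | about 2 mm | 11 mm |

- **Brass sample:** it looks untouched in the last views, judged by eye rather than measured again.
- **Contact forces:** the wrist readings I saw stayed under 10 N throughout, including when each weight touched down.
- **Disagreements:** the pan measured about 146 mm along its x side against the stated 150 mm. The gripper also read about 3 mm narrower than the weights' body diameters. I judged both too small to matter.

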